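# Load the slide tray into the scanner's loading bay

## Robot

A 6-joint arm with a two-finger parallel gripper is mounted at the origin on a cart in front of the work surface, level with it; the furniture and walls round the work are solid. World frame = base frame: x ahead of the robot, y to its left, z up, the work surface at z = 0. Lengths are in m, angles in rad, forces in N, time in s.
With the tool pointing down it reaches from about 0.35 to 0.875 m from the base axis. Payload 15.5 kg.
Tool frame: the origin (TCP) lies at the very end of the fingers, on their centre line; the grasp point (between the pads) lies r.tcp_to_grasp behind it (r.tcp_to_grasp is the distance from the TCP to the grasp point, in m); z points along the fingers, y is the direction in which the jaws open and shut (so a half turn about z gives the same grasp; the last joint's range is limited). The gripper opens to 85 mm and grips with 20 to 120 N. Pads are 22 mm wide; open, the fingers measure 114 mm over their backs; the gripper's body (76 mm by 85 mm) begins 54 mm behind the grasp point. The pads swing forward as they close: fully open they stand 13 mm farther back than shut.
Start: joints at [1.071, 0.494, 1.345, -0, 1.302, -0.096], TCP at [0.246, 0.575, 0.231] pointing down, gripper open.
Joint ranges: [-2.91, 2.91], [-0.82, 2.16], [0.22, 2.67], [-1.22, 4.37], [0.12, 2.79], [-3.08, 3.08]. Speed limits (rad/s): [1.89, 1.89, 2.57, 3.01, 3.01, 3.01].

## Interface

Orientations are given as a unit quaternion [w, x, y, z].
In Python, from bench import r gives the robot as it stands.
- The arm moves only by the shell command python3 -m handwheel 'ROWS' [OPENING] [FORCE]. ROWS is JSON, one flat list of numbers, 6 for each row, row after row: the shift along the tool's x, y, z in cm, then the turn, a rotation vector about the tool's x, y, z in degrees. In form: [dx, dy, dz, wx, wy, wz, dx, dy, dz, wx, wy, wz, ...]. A call has 1 to 12 rows; each row shifts and turns the commanded pose from where the row before left it, along the tool's axes as they then stand; what a row does not reach is not made up. A row lasts 1/10 s, in which the tool goes at most 50 mm and 8.59 degrees, less where a joint would pass 70% of its speed; a pose out of reach is approached as far as the arm can. A call is refused whole if a number of a shift passes 5 or a number of a turn 8.59, either way. A call with a gripper value outside its range is refused whole. OPENING is the finger opening in cm, from 0 to 8.54, set as the call begins (- or left out, the last holds). The fingers move at their own pace and stop on an object; FORCE is the grip in N (left out, the last holds). Time passes only in rows, so rows that do not move let the fingers close. It gives the time, the measured TCP pose, the force and the opening at its end, in the units of the state.
- r.get_obs(): the state, without advancing time (a new reading comes with each control period).
- r.capture(name): name is "side" or "top" or "wrist"; returns the picture (400x640x3 uint8, red, green, blue); there is no depth.
- r.camera_model(name): a dict with "fx", "fy", "cx", "cy" (pixels), "R" (3x3) and "t" (3): a world point X has camera coordinates R X + t; the wrist camera has in their place "T_tool_cam" (4x4, takes a point from camera to tool coordinates, whose origin is the TCP and whose axes are the flange's). Camera axes: x right, y down, z forward; pixel columns grow to the right and rows downward; lengths in m; the calibration is good to about 2 mm. A picture is of the moment at which its call begins: read the wrist's pose just before it. camera_model takes no time and is no camera call.
- r.job_done(): hands the job in, once; it reports no verdict.
The state is a dict: "t": time; "joint_pos": joint angles; "qd": joint speeds; "joint_torque": joint torques, N m; "ee_pos": TCP position; "eef_rot": TCP orientation; "force": force on the tool from outside, world axes, zero at the start; "ft_torque": the same for the moment, N m; "gripper_width": finger opening in m.
Only numpy, scipy, OpenCV 4.12 (cv2) and the standard library are available. Lean on these libraries where they do the work, as an engineer would, in place of code of your own. Each camera call takes 0.05 s, during which the arm holds its last target.

## Task

Load the slide tray into the raised loading bay, narrow nose first. Fingers holding the tray by its sides cannot pass under the bay's roof, so first set it on the bay's ledge with its nose just in the mouth and let go completely while its tail still sticks well out; then push it by the tail until it is fully home against the back stop and the spring catch has popped up through the hole in the tray's floor. Leave the other things on the desk where they are.

Things in the scene. Friction and masses are not known exactly. Their poses are not given: they have to be found in the camera images.
- tray_centre (a point): Centre, half-way up, of the loose open aluminium slide tray: 130 mm long (its x), 56 mm wide (y), 16 mm high (z up), about 0.2 kg, lying flat on the desk at the start. +x points to the nose, which narrows over its last 10 mm to 40 mm and has a ramp below; the -x end is the tail, square, with a full-height wall. Two glass slides lie in it.
- tray_tail (a point): Middle of the outer face of the tray's tail wall, 65 mm behind tray_centre and 8 mm above the tray's underside; same axes as the tray. Push here, along the tray's +x.
- tray_hole (a point): Centre of a 20 mm square hole through the tray's 3 mm floor, on its centre line 45 mm behind tray_centre (20 mm from the tail's end), at the underside.
- mouth (a point): Middle of the fixed white loading bay's mouth, at deck level 40 mm above the desk; x points straight in, y left, z up. Inside, the level passage is 62 mm wide, 20 mm high and 130 mm deep to the back stop; its sides flare to about 75 mm at the mouth. The roof's top is 26 mm above the deck. When home the tray is flush: tray_centre at x = 65 mm, tray_tail at x = 0.
- ledge (a point): Middle of the top of the ledge in front of the mouth: it goes on level with the deck, from the mouth 80 mm outward, and is only 36 mm wide, so that fingers at the tray's sides fit beside it. This point lies 40 mm outside the mouth; same axes as mouth.
- catch (a joint): Domed steel spring catch in the deck on the centre line, 20 mm inside the mouth, seen through a 32 mm wide thumb notch in the roof. 0 = up (5 mm above the deck); grows to 0.006 m as it is pressed (about 2 N). The ramp under the tray's nose presses it down as the tray slides in; within 3 mm of home it pops up through the tray's hole.
- petri_0: loose thing lying about; leave it where it is. Petri dish, 58 mm across, 16 mm high; origin under its centre.
- slide_mailer_0: loose thing lying about; leave it where it is. White flat slide mailer, 34 x 84 x 15 mm; origin under its centre.
- vial_0: loose thing lying about; leave it where it is. Capped vial, 22 mm across, 52 mm high; origin under its centre.
- coverslip_box: loose thing lying about; leave it where it is. Small white box, 29 x 29 x 17 mm; origin under its centre.
- tally_counter: loose thing lying about; leave it where it is. Hand tally counter, 54 x 62 x 33 mm; origin under its centre.

How it is judged:
By the outcome, as a careful person would: the job done as asked, in the order asked, and still so for the second after the job is handed in, with the robot touching nothing.
It also fails if it takes over 56 s, if anything falls off the work surface, if the arm or the gripper's body presses on something with over 40 N, if the wrist force passes 120 N, or if a joint passes its speed limit or range.

## Working session

There is one attempt and no reset: what is moved stays moved. The work goes in short steps, Python scripts to look and compute and a shell command to move; the robot and the scene stay as the last step left them, time stands still between calls to the robot, and variables do not carry over. Pictures are saved under pics/ and viewed, and the job is handed in when it is done.

```bash
ls; mkdir -p pics; cat > h.py <<'E'
import numpy as np, cv2
from bench import r
E
python3 - <<'E'
from h import *
o=r.get_obs(); print({k:np.round(v,3) for k,v in o.items()}, r.tcp_to_grasp)
for n in ("top","side","wrist"):
    im=r.capture(n); cv2.imwrite(f"pics/{n}0.png",im[:,:,::-1])
    m=r.camera_model(n); print(n,{k:np.round(v,4).tolist() for k,v in m.items()})
E
```

```text
pics
{'t': np.float64(0.0), 'joint_pos': array([ 1.072,  0.494,  1.346,  0.   ,  1.302, -0.096]), 'qd': array([-0.001,  0.001,  0.001,  0.001, -0.001,  0.001]), 'joint_torque': array([-0.0000e+00, -8.8220e+01, -3.8386e+01, -0.0000e+00,  1.0000e-02,
        0.0000e+00]), 'ee_pos': array([0.245, 0.574, 0.231]), 'eef_rot': array([-0.   ,  0.201,  0.98 , -0.001]), 'force': array([-0.02 ,  0.122,  0.237]), 'ft_torque': array([ 0.026, -0.016,  0.032]), 'gripper_width': np.float64(0.085)} 0.0187
top {'fx': 458.3927, 'fy': 458.3927, 'cx': 319.8613, 'cy': 204.6753, 'R': [[-0.0105, -0.9999, -0.006], [-0.9976, 0.0109, -0.0679], [0.068, 0.0053, -0.9977]], 't': [0.0863, 0.5324, 1.1736]}
side {'fx': 414.374, 'fy': 414.374, 'cx': 315.271, 'cy': 196.8241, 'R': [[0.5344, 0.8453, -0.0004], [0.7276, -0.4602, -0.5088], [-0.4303, 0.2716, -0.8609]], 't': [-0.3404, -0.3014, 1.2711]}
wrist {'fx': 308.8273, 'fy': 308.8273, 'cx': 319.7281, 'cy': 204.4045, 'T_tool_cam': [[-0.0004, -0.954, -0.2999, 0.0761], [1.0, -0.0006, 0.0007, -0.0001], [-0.0008, -0.2999, 0.954, -0.1431], [0.0, 0.0, 0.0, 1.0]]}
```

View pics/top0.png

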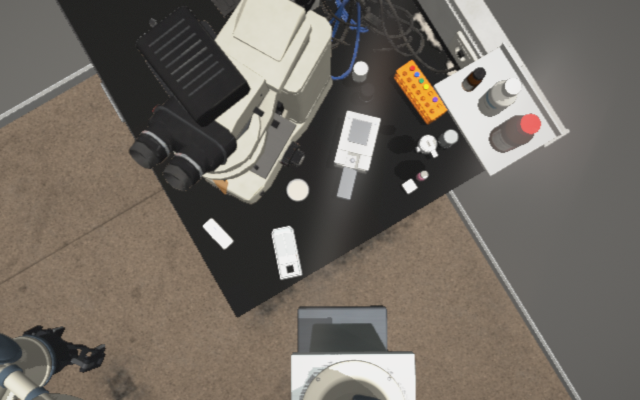

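View pics/side0.png

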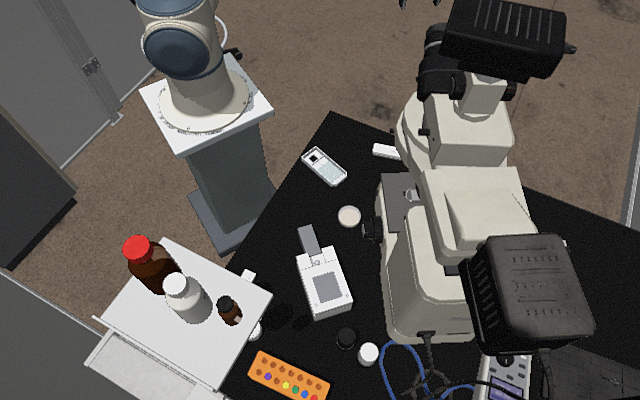

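View pics/wrist0.png

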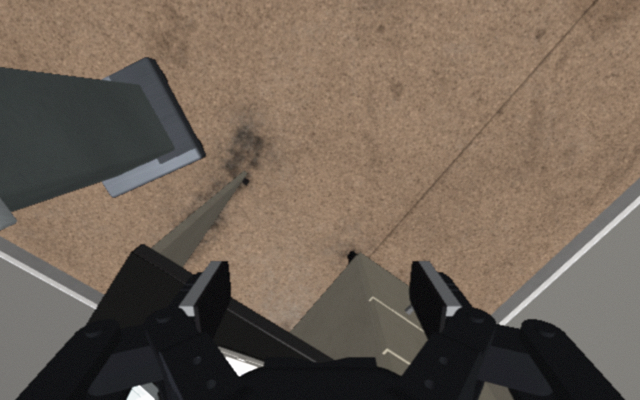

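The top view shows the bay at about (358,140), with its ledge at (347,183) pointing towards the robot. The tray is at about (287,252), and the dark square at its near end, (290,269), is probably the hole. I'll zoom in to check.

```bash
python3 - <<'E'
import cv2
a=cv2.imread("pics/top0.png"); cv2.imwrite("pics/topz1.png",cv2.resize(a[210:290,250:330],None,fx=7,fy=7,interpolation=cv2.INTER_CUBIC))
cv2.imwrite("pics/topz2.png",cv2.resize(a[100:205,310:410],None,fx=5.5,fy=5.5,interpolation=cv2.INTER_CUBIC))
b=cv2.imread("pics/side0.png"); cv2.imwrite("pics/sidez2.png",cv2.resize(b[130:330,270:380],None,fx=3,fy=3,interpolation=cv2.INTER_CUBIC))
E
```

```text
(no output)
```

View pics/topz1.png

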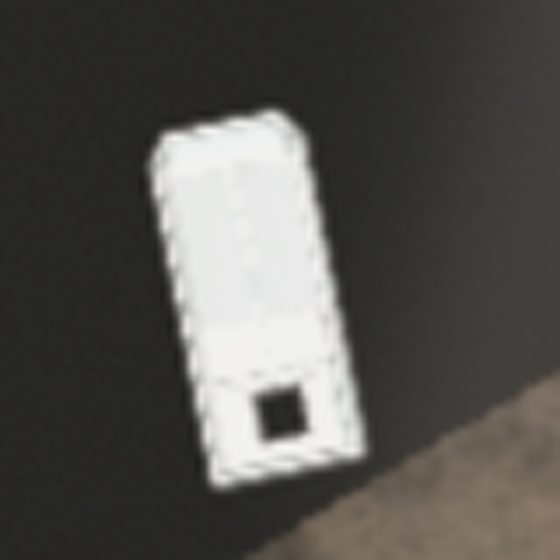

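View pics/topz2.png

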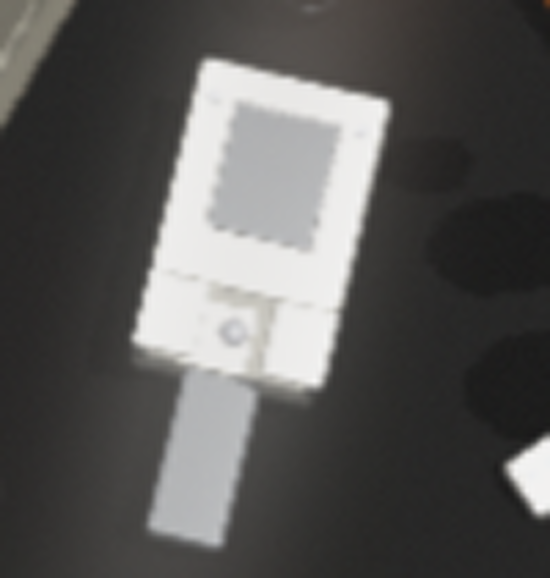

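View pics/sidez2.png

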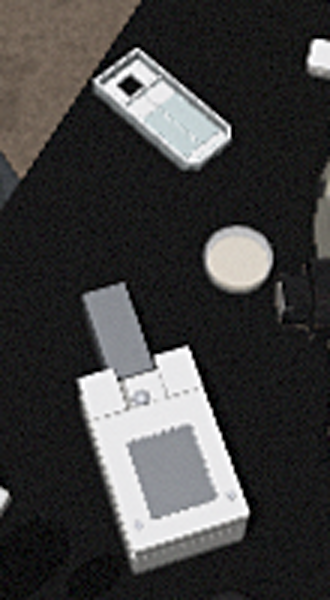

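```bash
cat >> h.py <<'E'
def ray(n,px,z,wp=None):
    m=r.camera_model(n); R,t=cam(n,wp)
    p=np.atleast_2d(np.asarray(px,float)); d=np.c_[(p[:,0]-m["cx"])/m["fx"],(p[:,1]-m["cy"])/m["fy"],np.ones(len(p))]@R
    c=-R.T@t; return c+d*((z-c[2])/d[:,2])[:,None]
def cam(n,wp=None):
    m=r.camera_model(n)
    if n!="wrist": return np.array(m["R"]),np.array(m["t"])
    from scipy.spatial.transform import Rotation as Ro
    p,q=wp; T=np.eye(4); T[:3,:3]=Ro.from_quat(np.asarray(q)[[1,2,3,0]]).as_matrix(); T[:3,3]=p
    W=np.linalg.inv(T@np.array(m["T_tool_cam"])); return W[:3,:3],W[:3,3]
def proj(n,X,wp=None):
    m=r.camera_model(n); R,t=cam(n,wp); c=np.atleast_2d(X)@R.T+t
    return np.c_[c[:,0]/c[:,2]*m["fx"]+m["cx"],c[:,1]/c[:,2]*m["fy"]+m["cy"]]
def comp(mask,seed):
    k,l=cv2.connectedComponents(mask.astype(np.uint8)); 
    return (l==l[seed[1],seed[0]])
def outline(m):
    return max(cv2.findContours(m.astype(np.uint8),cv2.RETR_EXTERNAL,cv2.CHAIN_APPROX_NONE)[0],key=cv2.contourArea)[:,0].astype(float)
def rect(P):  # world xy points -> min area rect: centre,size,angles
    c,s,a=cv2.minAreaRect(P[:,:2].astype(np.float32)*1000); return np.round(c,1),np.round(s,1),round(a,2)
E
python3 - <<'E'
from h import *
im=cv2.imread("pics/top0.png"); g=im.max(2)
t=comp(g>115,(287,235)); P=ray("top",outline(t),0.016); print("tray",rect(P),t.sum())
h=ray("top",[[290,269]],0.016); print(h)
# hole centroid
sub=np.zeros_like(t); sub[258:280,280:300]=g[258:280,280:300]<90
k,l,s,c=cv2.connectedComponentsWithStats(sub.astype(np.uint8)); print(s,c)
for i in range(1,k): print(ray("top",c[i],0.003))
b=comp(g>205,(350,155)); 
print("bay box",cv2.boundingRect(b.astype(np.uint8)),rect(ray("top",outline(b),0.066)))
hsv=cv2.cvtColor(im,cv2.COLOR_BGR2HSV)
l=(g>110)&(g<205); l=cv2.morphologyEx(l.astype(np.uint8),cv2.MORPH_OPEN,np.ones((5,5),np.uint8)); l=comp(l,(347,184)); print("ledge",cv2.boundingRect(l.astype(np.uint8)),rect(ray("top",outline(l),0.04)))
# side view
im=cv2.imread("pics/side0.png"); g=im.max(2)
b=comp(g>205,(310,300)); print("side bay",cv2.boundingRect(b.astype(np.uint8)))
l=(g>95)&(g<190); l=cv2.morphologyEx(l.astype(np.uint8),cv2.MORPH_OPEN,np.ones((5,5),np.uint8)); l=comp(l,(308,240)); print("ledge",cv2.boundingRect(l.astype(np.uint8)),rect(ray("side",outline(l),0.04)))
t=comp(g>130,(330,175)); print("tray",cv2.boundingRect(t.astype(np.uint8)),rect(ray("side",outline(t),0.012)))
E
```

```text
tray (array([411.7, 169.4]), array([132.1,  58.5]), 10.95) 1113
[[0.36780965 0.15948517 0.016     ]]
[[     0      0    640    400 255932]
 [   287    266      6      7     33]
 [   284    276     16      4     35]] [[319.50738868 199.48032681]
 [289.72727273 268.63636364]
 [293.54285714 278.17142857]]
[[0.36783798 0.16112102 0.003     ]]
[[0.34306263 0.15132104 0.003     ]]
bay box (335, 111, 45, 59) (array([690.9, -14.8]), array([ 86., 139.]), 75.37)
ledge (337, 167, 20, 32) (array([588.8,  11.2]), array([36.6, 82.3]), 75.82)
side bay (297, 246, 56, 67)
ledge (299, 225, 21, 30) (array([590.7,  11.7]), array([35. , 79.8]), 75.53)
tray (301, 146, 46, 40) (array([412.4, 169.5]), array([132.5,  61.6]), 11.18)
```

```bash
cat >> h.py <<'E'
from scipy.spatial.transform import Rotation as Ro
def to(x,y,z,yaw):
    "shift (cm) in present tool axes and turn (deg) to a tool-down pose whose tool x has this world yaw"
    o=r.get_obs(); R=Ro.from_quat(np.asarray(o["eef_rot"])[[1,2,3,0]]); a=np.radians(yaw)
    G=Ro.from_matrix(np.array([[np.cos(a),np.sin(a),0],[np.sin(a),-np.cos(a),0],[0,0,-1]]))
    d=np.array([x,y,z])-o["ee_pos"]
    print("t",round(float(o["t"]),2),"pos",np.round(o["ee_pos"],4),"F",np.round(o["force"],1),"w",round(float(o["gripper_width"]),4))
    print("shift cm",np.round(R.inv().apply(d)*100,2),"at goal axes",np.round(G.inv().apply(d)*100,2),"turn",np.round((R.inv()*G).as_rotvec(degrees=True),2))
E
python3 - <<'E'
from h import *
for p in [(135,150),(180,172),(190,185),(225,190),(295,155),(333,60)]:
    print(p,[np.round(ray("top",[p],z)[0,:2],2).tolist() for z in (0.05,.2,.35)])
# triangulate eyepiece: top (180,172)
to(0.412,0.1695,0.15,11)
E
```

```text
(135, 150) [[0.68, 0.55], [0.65, 0.49], [0.62, 0.43]]
(180, 172) [[0.62, 0.44], [0.6, 0.39], [0.58, 0.34]]
(190, 185) [[0.58, 0.41], [0.57, 0.37], [0.55, 0.32]]
(225, 190) [[0.57, 0.32], [0.56, 0.29], [0.54, 0.26]]
(295, 155) [[0.66, 0.14], [0.63, 0.13], [0.61, 0.12]]
(333, 60) [[0.91, 0.04], [0.85, 0.05], [0.79, 0.05]]
t 0.15 pos [0.2454 0.5745 0.2309] F [ 0.  -0.2 -0.2] w 0.0851
shift cm [-31.23 -30.69   8.11] at goal axes [ 8.62 42.94  8.09] turn [-3.0000e-02  6.0000e-02  1.4587e+02]
```

```bash
python3 - <<'E'
import cv2
b=cv2.imread("pics/side0.png"); cv2.imwrite("pics/sidez3.png",cv2.resize(b[0:250,350:620],None,fx=2.3,fy=2.3))
E
```

```text
(no output)
```

View pics/sidez3.png

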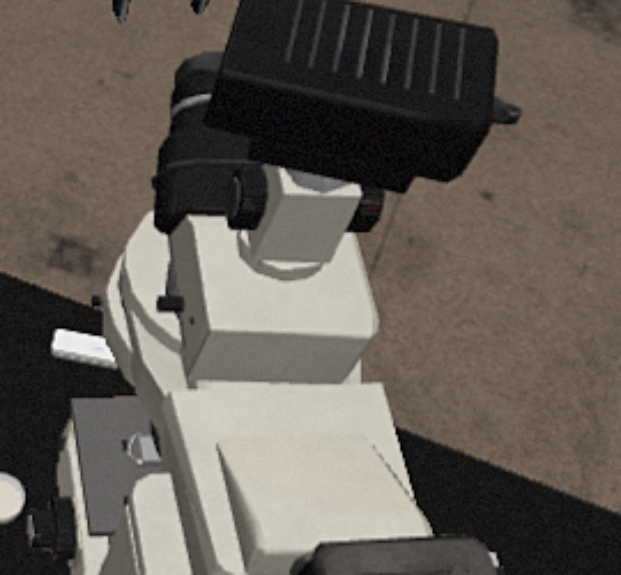

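```bash
python3 -m handwheel '[0,0,0,0,0,8.58, 0,0,0,0,0,8.58, 0,0,0,0,0,8.58, 0,0,0,0,0,8.58, 0,0,0,0,0,8.58, 0,0,0,0,0,8.58, 0,0,0,0,0,8.58, 0,0,0,0,0,8.58, 0,0,0,0,0,8.58, 0,0,0,0,0,8.58, 0,0,0,0,0,8.58, 0,0,0,0,0,8.58]' 8.54 40
python3 -m handwheel '[0,0,0,0,0,8.58, 0,0,0,0,0,8.58, 0,0,0,0,0,8.58, 0,0,0,0,0,8.58, 0,0,0,0,0,8.58, 0,0,0,0,0,0]'
python3 -c "
from h import *
to(0.412,0.1695,0.12,11)"
```

```text
t: 1.35
ee_pos: [0.2455, 0.5746, 0.231]
eef_rot: [0.0, 0.893, 0.45, -0.0]
force: [0.5, -0.5, -0.3]
gripper_width: 0.0852
t: 1.95
ee_pos: [0.2455, 0.5746, 0.2311]
eef_rot: [0.0, 0.996, 0.094, -0.0]
force: [0.4, -0.4, 0.5]
gripper_width: 0.0858
t 1.95 pos [0.2455 0.5746 0.2311] F [ 0.4 -0.4  0.5] w 0.0858
shift cm [ 8.74 42.91 11.12] at goal axes [ 8.61 42.94 11.11] turn [ 0.02  0.02 -0.17]
```

```bash
python3 -m handwheel '[0.8,4.29,1,0,0,0, 0.8,4.29,1,0,0,0, 0.8,4.29,1,0,0,0, 0.9,4.29,1,0,0,0, 0.9,4.29,1,0,0,0, 0.9,4.29,1,0,0,0, 0.9,4.29,1,0,0,0, 0.9,4.29,1.1,0,0,0, 0.9,4.29,1.5,0,0,0, 0.9,4.29,1.5,0,0,0, 0,0,0,0,0,0, 0,0,0,0,0,0]'
python3 - <<'E'
from h import *
to(0.412,0.1695,0.002,11)
o=r.get_obs(); im=r.capture("wrist"); cv2.imwrite("pics/w1.png",im[:,:,::-1]); np.save("w1.npy",np.r_[o["ee_pos"],o["eef_rot"]])
E
```

```text
t: 3.15
ee_pos: [0.413, 0.1694, 0.12]
eef_rot: [0.0, 0.995, 0.097, -0.0]
force: [0.3, -0.1, -0.1]
gripper_width: 0.0852
t 3.15 pos [0.413  0.1694 0.12  ] F [ 0.3 -0.1 -0.1] w 0.0852
shift cm [-0.09 -0.03 11.8 ] at goal axes [-0.1  -0.03 11.8 ] turn [-0.    0.05  0.09]
```

View pics/w1.png

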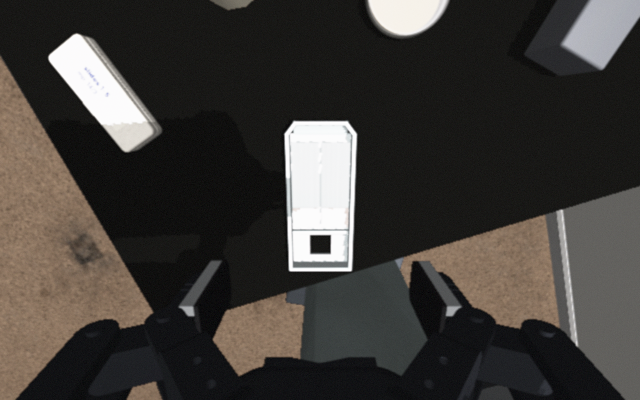

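The wrist view shows the tray square to the fingers: nose at about (320,125), hole at (320,244), tail at (320,268). I'll refine the pose from this picture.

```bash
python3 - <<'E'
from h import *
v=np.load("w1.npy"); wp=(v[:3],v[3:])
g=cv2.imread("pics/w1.png").max(2)
t=comp(g>150,(320,200)); o=outline(t); print(cv2.boundingRect(t.astype(np.uint8)))
print(rect(ray("wrist",o,0.016,wp)))
E
```

```text
(284, 121, 73, 150)
(array([415.4, 169.3]), array([129.7,  56.7]), 11.07)
```

```bash
python3 -m handwheel '[0.1,0,2,0,0,0, 0,0,2,0,0,0, 0,0,2,0,0,0, 0,0,2,0,0,0, 0,0,1.5,0,0,0, 0,0,1,0,0,0, 0,0,0.7,0,0,0, 0,0,0.5,0,0,0, 0,0,0,0,0,0]'
python3 -m handwheel '[0,0,0,0,0,0, 0,0,0,0,0,0, 0,0,0,0,0,0, 0,0,0,0,0,0, 0,0,0,0,0,0, 0,0,0,0,0,0, 0,0,0,0,0,0, 0,0,0,0,0,0]' 4.5 40
python3 - <<'E'
from h import *
to(0.414,0.1695,0.10,11)
o=r.get_obs(); im=r.capture("wrist"); cv2.imwrite("pics/w2.png",im[:,:,::-1]); np.save("w2.npy",np.r_[o["ee_pos"],o["eef_rot"]])
E
```

```text
t: 4.1
ee_pos: [0.4138, 0.1707, 0.0032]
eef_rot: [0.0, 0.995, 0.096, -0.0]
force: [0.1, 0.3, 0.1]
gripper_width: 0.0854
t: 4.9
ee_pos: [0.4141, 0.1705, 0.0039]
eef_rot: [-0.0, 0.995, 0.096, 0.0]
force: [-1.3, 0.9, 9.8]
gripper_width: 0.0548
t 4.9 pos [0.4141 0.1705 0.0039] F [-1.3  0.9  9.8] w 0.0548
shift cm [-0.02  0.1  -9.61] at goal axes [-0.03  0.1  -9.61] turn [-0.01 -0.06 -0.  ]
```

View pics/w2.png

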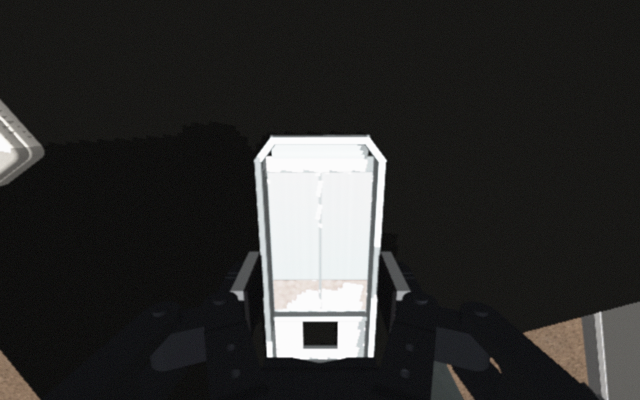

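The fingers are on both sides of the tray, with its nose at (320,138) and its hole at (320,334). The 9.8 N upward force is probably the tips touching the desk as they swung in. I'll lift a little and check.

```bash
python3 -m handwheel '[0,0,-0.2,0,0,0, 0,0,-0.5,0,0,0, 0,0,-1,0,0,0, 0,0,-1.5,0,0,0, 0,0,-2,0,0,0, 0,0,-2,0,0,0, 0,0,-1.8,0,0,0, 0,0,0,0,0,0]'
python3 - <<'E'
from h import *
o=r.get_obs(); im=r.capture("wrist"); cv2.imwrite("pics/w3.png",im[:,:,::-1]); np.save("w3.npy",np.r_[o["ee_pos"],o["eef_rot"]])
im=r.capture("side"); cv2.imwrite("pics/s3.png",cv2.resize(im[100:300,230:430,::-1],None,fx=3,fy=3))
to(0.535,0.0258,0.093,-14.5)
E
```

```text
t: 5.75
ee_pos: [0.4148, 0.1707, 0.0956]
eef_rot: [-0.0, 0.995, 0.096, 0.002]
force: [-0.7, -0.4, -4.6]
gripper_width: 0.0547
t 5.85 pos [0.4139 0.1704 0.0936] F [ 0.6 -0.6 -3.6] w 0.0548
shift cm [ 9.13 16.51  0.07] at goal axes [15.35 10.97  0.06] turn [-2.00e-02 -6.00e-02  2.55e+01]
```

View pics/w3.png

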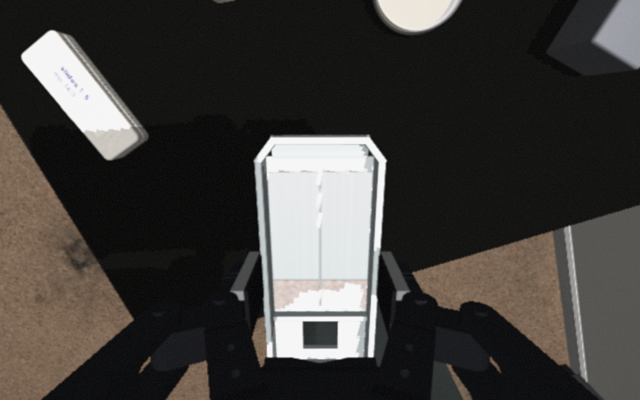

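View pics/s3.png

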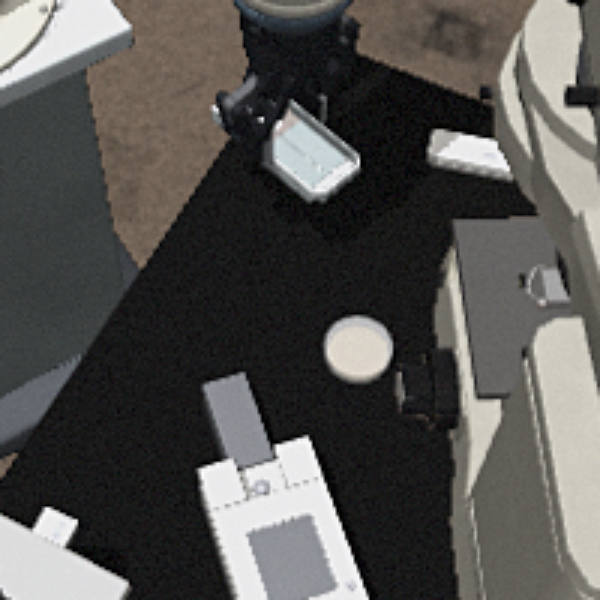

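```bash
python3 -m handwheel '[-0.7,3.7,-0.3,0,0,0, -0.7,3.7,-0.3,0,0,0, -0.7,3.7,-0.3,0,0,0, -0.7,3.7,-0.3,0,0,0, 0,0,0,0,0,8.5, 0,0,0,0,0,8.5, 0,0,0,0,0,8.5, 0,0,0,0,0,0, 0,0,0,0,0,0]'
python3 - <<'E'
from h import *
v=np.load("w3.npy"); wp=(v[:3],v[3:])
print("nose rim in tool frame (cm)")
P=ray("wrist",[[320,138],[258,163],[385,163]],v[2]+0.0125,wp); print(np.round(Ro.from_quat(v[[4,5,6,3]]).inv().apply(P-v[:3])*100,2))
o=r.get_obs(); im=r.capture("wrist"); cv2.imwrite("pics/w4.png",im[:,:,::-1]); np.save("w4.npy",np.r_[o["ee_pos"],o["eef_rot"]])
to(0.5559,0.0203,0.105,-14.5)
E
```

```text
t: 6.75
ee_pos: [0.4142, 0.0199, 0.1048]
eef_rot: [0.0, 0.992, -0.124, -0.001]
force: [-0.9, -0.0, -1.9]
gripper_width: 0.055
nose rim in tool frame (cm)
[[ 6.55  0.02 -1.23]
 [ 5.5  -2.63 -1.23]
 [ 5.5   2.79 -1.23]]
t 6.8 pos [0.4143 0.0199 0.1049] F [ 0.7  0.3 -2.1] w 0.0548
shift cm [13.71 -3.52 -0.02] at goal axes [ 1.369e+01 -3.590e+00 -1.000e-02] turn [0.01 0.05 0.27]
```

View pics/w4.png

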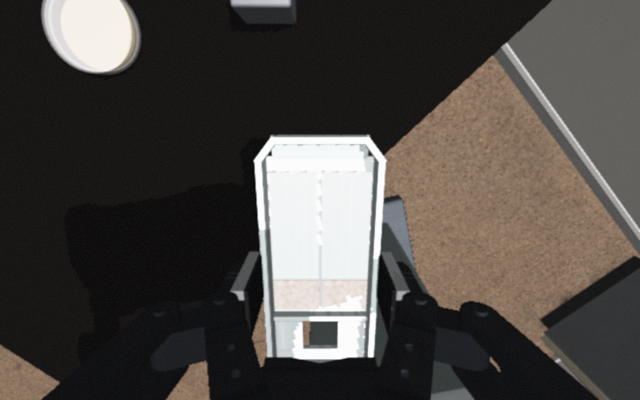

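```bash
python3 -m handwheel '[2,-0.7,0,0,0,0, 2,-0.7,0,0,0,0, 2,-0.7,0,0,0,0, 2,-0.7,0,0,0,0, 2,-0.7,0,0,0,0, 0,0,0,0,0,0.3, 0,0,0,0,0,0]'
python3 - <<'E'
from h import *
o=r.get_obs(); im=r.capture("wrist"); cv2.imwrite("pics/w5.png",im[:,:,::-1]); np.save("w5.npy",np.r_[o["ee_pos"],o["eef_rot"]])
to(0.5559,0.0203,0.105,-14.5)
E
```

```text
t: 7.5
ee_pos: [0.5198, 0.0288, 0.1048]
eef_rot: [0.0, 0.992, -0.127, -0.0]
force: [-0.7, -0.9, -2.9]
gripper_width: 0.0547
t 7.55 pos [0.5193 0.0288 0.1049] F [-0.3 -0.  -2.6] w 0.055
shift cm [ 3.76 -0.11 -0.02] at goal axes [ 3.76 -0.1  -0.01] turn [ 0.02  0.08 -0.17]
```

View pics/w5.png

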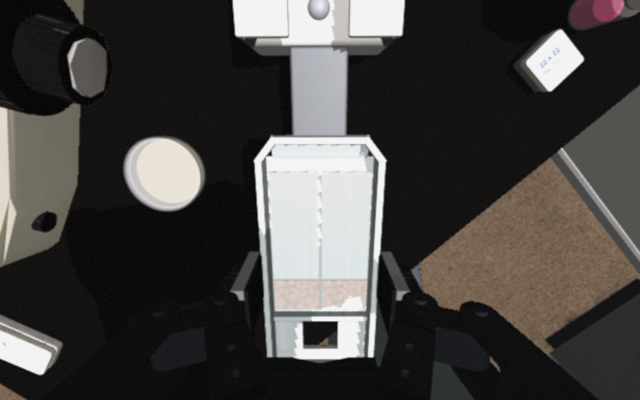

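```bash
python3 - <<'E'
from h import *
v=np.load("w5.npy"); wp=(v[:3],v[3:]); R=Ro.from_quat(v[[4,5,6,3]])
g=cv2.cvtColor(cv2.imread("pics/w5.png"),cv2.COLOR_BGR2GRAY)
for row in (60,90,120):
    d=np.diff(g[row,270:370].astype(int)); print(row,270+d.argmax(),271+d.argmin(),g[row,[285,320,355]])
print("col320",g[30:62:2,270].tolist())
f=lambda px,z: np.round(R.inv().apply(ray("wrist",px,z,wp)-v[:3])*100,2)
print("ledge",f([[292,60],[347,60],[292,120],[347,120]],0.04))
print("roof corners",f([[235,37],[403,37]],0.066)); print("catch",f([[319,8]],.045), ray("wrist",[[319,8]],.045,wp))
E
```

```text
60 289 347 [ 10 182   9]
90 290 347 [ 10 182  20]
120 291 346 [  9 178  19]
col320 [243, 243, 243, 151, 148, 192, 167, 135, 87, 79, 80, 77, 73, 18, 10, 16]
ledge [[10.52 -1.71  6.47]
 [10.52  1.68  6.47]
 [ 6.96 -1.8   6.48]
 [ 6.96  1.77  6.48]]
roof corners [[11.29 -4.46  3.87]
 [11.29  4.39  3.87]]
catch [[13.18 -0.04  5.97]] [[ 0.64734572 -0.00413061  0.045     ]]
```

```bash
python3 -m handwheel '[1.5,0,0,0,0,0, 1.5,0,0,0,0,0, 0.6,0,0,0,0,0, 0,0,1.5,0,0,0, 0,0,1.5,0,0,0, 0,0,1.2,0,0,0, 0,0,0.8,0,0,0, 0,0,0.5,0,0,0, 0,0,0.3,0,0,0, 0,0,0,0,0,0]'
python3 -c "
from h import *
to(0.5559,0.0203,0.044,-14.5)
o=r.get_obs(); im=r.capture('wrist'); cv2.imwrite('pics/w6.png',im[:,:,::-1]); np.save('w6.npy',np.r_[o['ee_pos'],o['eef_rot']])
im=r.capture('side'); cv2.imwrite('pics/s6.png',cv2.resize(im[150:350,230:430,::-1],None,fx=3,fy=3))
"
```

```text
t: 8.55
ee_pos: [0.5549, 0.0195, 0.0472]
eef_rot: [0.0, 0.992, -0.129, -0.0]
force: [0.5, -1.7, -1.9]
gripper_width: 0.0543
t 8.55 pos [0.5549 0.0195 0.0472] F [ 0.5 -1.7 -1.9] w 0.0543
shift cm [ 0.07 -0.1   0.32] at goal axes [ 0.07 -0.1   0.32] turn [ 0.    0.01 -0.29]
```

View pics/w6.png

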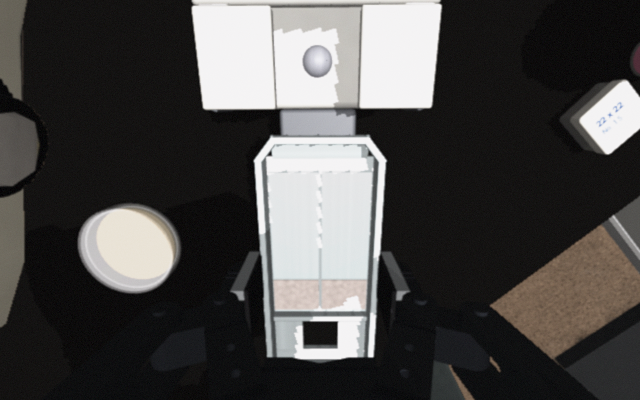

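View pics/s6.png

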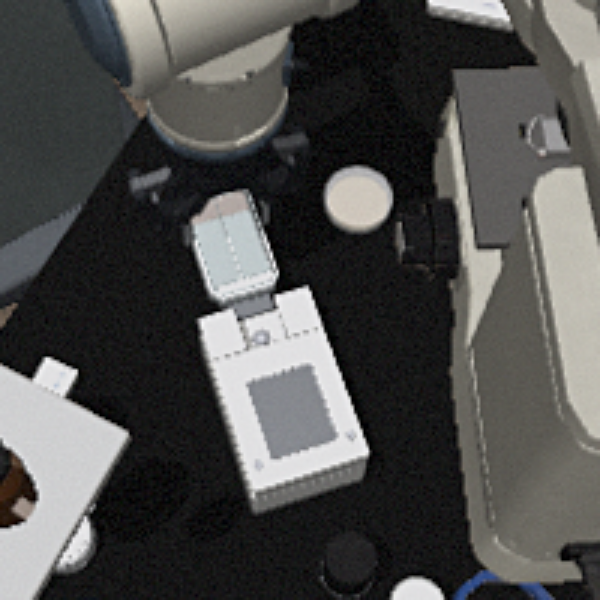

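```bash
python3 -m handwheel '[0,-0.1,0.1,0,0,-0.2, 0,0,0.1,0,0,0, 0,0,0.05,0,0,0, 0.4,0,0,0,0,0, 0.4,0,0,0,0,0, 0.4,0,0,0,0,0, 0.4,0,0,0,0,0, 0.3,0,0,0,0,0, 0,0,0,0,0,0]'
python3 -m handwheel '[0,0,0.05,0,0,0, 0,0,0.05,0,0,0, 0,0,0,0,0,0]'
python3 -c "
from h import *
to(0.5559,0.0203,0.044,-14.5)
o=r.get_obs(); im=r.capture('wrist'); cv2.imwrite('pics/w7.png',im[:,:,::-1]); np.save('w7.npy',np.r_[o['ee_pos'],o['eef_rot']])
"
```

```text
t: 9.55
ee_pos: [0.5741, 0.0155, 0.0448]
eef_rot: [-0.0, 0.992, -0.127, 0.0]
force: [0.8, 0.9, -2.8]
gripper_width: 0.0545
t: 9.85
ee_pos: [0.5735, 0.0157, 0.044]
eef_rot: [0.0, 0.992, -0.127, 0.0]
force: [-1.0, -0.4, 3.6]
gripper_width: 0.0547
t 9.85 pos [0.5735 0.0157 0.044 ] F [-1.  -0.4  3.6] w 0.0547
shift cm [-1.82 -0.01  0.  ] at goal axes [-1.82 -0.01  0.  ] turn [ 0.   -0.   -0.09]
```

View pics/w7.png

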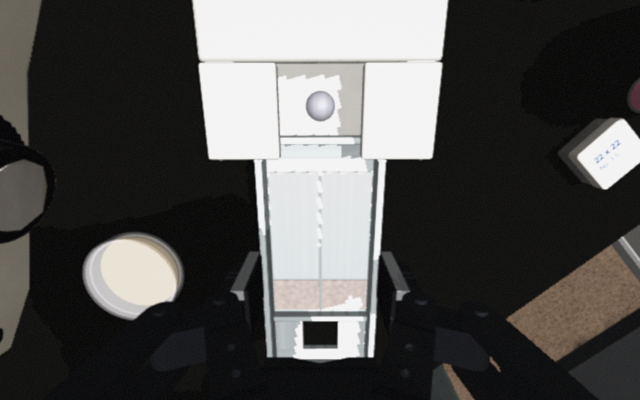

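Wrist view: the nose is through the mouth at (320,140), short of the catch dome at (320,105), and centred. The force has changed sign, so the tray is resting on the ledge. Releasing now.

```bash
python3 -m handwheel '[0,0,0,0,0,0, 0,0,0,0,0,0, 0,0,0,0,0,0, 0,0,0,0,0,0, 0,0,0,0,0,0, 0,0,0,0,0,0]' 8.54 40
python3 -m handwheel '[0,0,-0.3,0,0,0, 0,0,-1,0,0,0, 0,0,-1.5,0,0,0, 0,0,-1.5,0,0,0, 0,0,-1.5,0,0,0, 0,0,-1.5,0,0,0, -2,0,0,0,0,0, 0,0,0,0,0,0]'
python3 -c "
from h import *
to(0.5559,0.0203,0.044,-14.5)
o=r.get_obs(); im=r.capture('wrist'); cv2.imwrite('pics/w8.png',im[:,:,::-1]); np.save('w8.npy',np.r_[o['ee_pos'],o['eef_rot']])
"
```

```text
t: 10.5
ee_pos: [0.5736, 0.0156, 0.0438]
eef_rot: [0.0, 0.992, -0.127, -0.0]
force: [-0.4, -0.1, 0.3]
gripper_width: 0.0858
t: 11.3
ee_pos: [0.5526, 0.0211, 0.1178]
eef_rot: [-0.0, 0.992, -0.127, -0.0]
force: [-0.7, -0.9, 0.3]
gripper_width: 0.0856
t 11.3 pos [0.5526 0.0211 0.1178] F [-0.7 -0.9  0.3] w 0.0856
shift cm [ 0.34 -0.01  7.38] at goal axes [ 0.34 -0.01  7.38] turn [ 0.    0.03 -0.08]
```

View pics/w8.png

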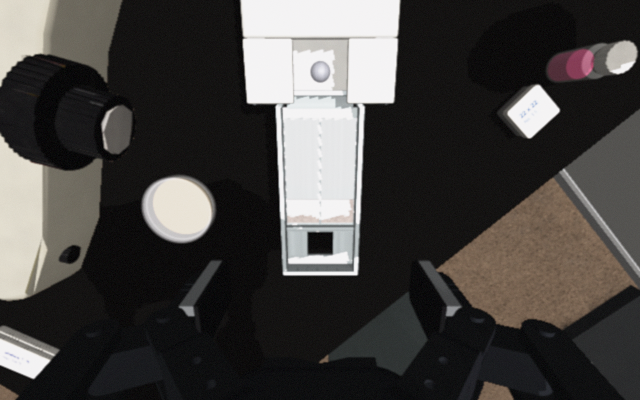

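The tray sits released and level on the ledge. Its tail edge is at row 273, columns 283–357, and it is centred on the bay. Next I'll measure the tail.

```bash
python3 - <<'E'
from h import *
v=np.load("w8.npy"); wp=(v[:3],v[3:]); R=Ro.from_quat(v[[4,5,6,3]])
f=lambda px,z: np.round(R.inv().apply(ray("wrist",px,z,wp)-v[:3])*100,2)
print("tail rim",f([[283,274],[357,274]],0.056)); print("roof edge",f([[246,103],[394,103]],0.066)); print("catch",f([[320,71]],.045))
E
```

```text
tail rim [[-4.18 -2.76  6.18]
 [-4.18  2.79  6.18]]
roof edge [[ 8.   -4.42  5.18]
 [ 7.99  4.45  5.18]]
catch [[9.98 0.02 7.27]]
```

```bash
python3 -m handwheel '[-2.4,0,0,0,0,0, -2.4,0,0,0,0,0, -2.4,0,0,0,0,0, 0,0,0,0,0,0, 0,0,0,0,0,0, 0,0,0,0,0,0, 0,0,0,0,0,0, 0,0,0,0,0,0]' 0 30
python3 -m handwheel '[0,0,1.5,0,0,0, 0,0,1.5,0,0,0, 0,0,1.5,0,0,0, 0,0,1.3,0,0,0, 0,0,1,0,0,0, 0,0,0.45,0,0,0, 0,0,0,0,0,0]'
python3 -c "
from h import *
to(0.5559,0.0203,0.045,-14.5)
o=r.get_obs(); im=r.capture('wrist'); cv2.imwrite('pics/w9.png',im[:,:,::-1]); np.save('w9.npy',np.r_[o['ee_pos'],o['eef_rot']])
im=r.capture('side'); cv2.imwrite('pics/s9.png',cv2.resize(im[150:350,230:430,::-1],None,fx=3,fy=3))
"
```

```text
t: 12.15
ee_pos: [0.4852, 0.0386, 0.1167]
eef_rot: [0.0, 0.992, -0.127, 0.0]
force: [-0.6, -0.3, -0.7]
gripper_width: -0.0002
t: 12.85
ee_pos: [0.4845, 0.0388, 0.0439]
eef_rot: [0.0, 0.992, -0.127, -0.0]
force: [0.4, -0.1, 0.5]
gripper_width: 0.0001
t 12.85 pos [0.4845 0.0388 0.0439] F [ 0.4 -0.1  0.5] w 0.0001
shift cm [ 7.38 -0.01 -0.12] at goal axes [ 7.38  0.   -0.11] turn [ 0.01  0.04 -0.1 ]
```

View pics/w9.png

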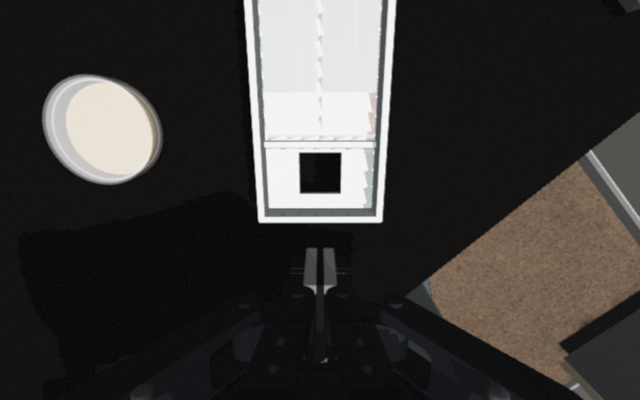

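View pics/s9.png

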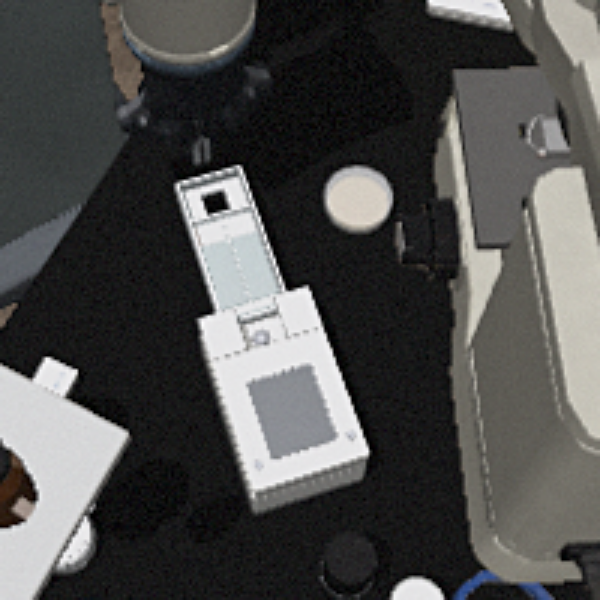

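```bash
python3 -m handwheel '[0.5,0,-0.1,0,0,0, 0.5,0,0,0,0,0, 0.3,0,0,0,0,0, 0.3,0,0,0,0,0, 0.3,0,0,0,0,0, 0.3,0,0,0,0,0, 0.4,0,0,0,0,0, 0.4,0,0,0,0,0, 0.4,0,0,0,0,0, 0.4,0,0,0,0,0, 0.4,0,0,0,0,0]'
python3 -m handwheel '[0.4,0,0,0,0,0, 0.4,0,0,0,0,0, 0.4,0,0,0,0,0, 0.4,0,0,0,0,0, 0.4,0,0,0,0,0, 0.4,0,0,0,0,0, 0.4,0,0,0,0,0, 0.4,0,0,0,0,0]'
python3 -c "
from h import *
to(0.5559,0.0203,0.045,-14.5)
o=r.get_obs(); im=r.capture('wrist'); cv2.imwrite('pics/w10.png',im[:,:,::-1]); np.save('w10.npy',np.r_[o['ee_pos'],o['eef_rot']])
"
```

```text
t: 14.05
ee_pos: [0.5258, 0.0281, 0.0453]
eef_rot: [0.0, 0.992, -0.127, 0.0]
force: [-1.8, 0.5, 0.7]
gripper_width: 0.0001
t: 14.85
ee_pos: [0.5565, 0.0201, 0.0453]
eef_rot: [-0.0, 0.992, -0.127, 0.0]
force: [-3.7, 1.1, 2.5]
gripper_width: -0.0002
t 14.85 pos [0.5565 0.0201 0.0453] F [-3.7  1.1  2.5] w -0.0002
shift cm [-0.07 -0.    0.03] at goal axes [-0.07 -0.    0.03] turn [-0.  -0.  -0.1]
```

View pics/w10.png

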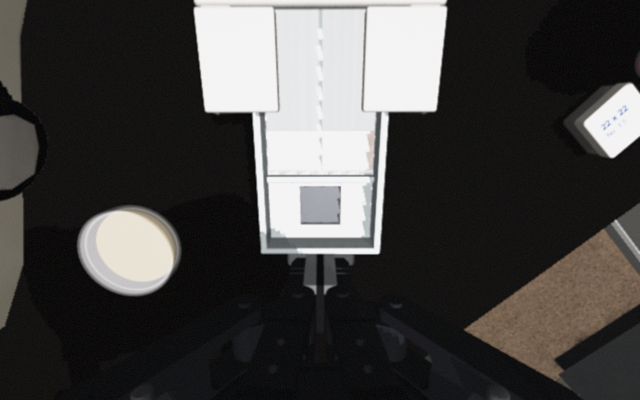

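Tracking straight: the tail is at row 252, centred at column 321, with 3.7 N of push. Continuing.

```bash
python3 -m handwheel '[0.4,0,0,0,0,0, 0.4,0,0,0,0,0, 0.4,0,0,0,0,0, 0.4,0,0,0,0,0, 0.4,0,0,0,0,0, 0.4,0,0,0,0,0, 0.4,0,0,0,0,0, 0.4,0,0,0,0,0, 0.4,0,0,0,0,0, 0.4,0,0,0,0,0, 0.4,0,0,0,0,0, 0.4,0,0,0,0,0]'
python3 -m handwheel '[0.3,0,0,0,0,0, 0.3,0,0,0,0,0, 0.2,0,0,0,0,0]'
python3 -c "
from h import *
v=np.load('w10.npy'); wp=(v[:3],v[3:]); R=Ro.from_quat(v[[4,5,6,3]])
print('w10 tail', R.inv().apply(ray('wrist',[[320,253]],0.056,wp)-v[:3])*100, 'mouth',R.inv().apply(ray('wrist',[[320,111]],0.066,wp)-v[:3])*100)
to(0.6285-.0113*.968,0.0015+.0113*.25,0.045,-14.5)
o=r.get_obs(); im=r.capture('wrist'); cv2.imwrite('pics/w11.png',im[:,:,::-1]); np.save('w11.npy',np.r_[o['ee_pos'],o['eef_rot']])
"
```

```text
t: 16.1
ee_pos: [0.603, 0.008, 0.0453]
eef_rot: [-0.0, 0.992, -0.127, -0.0]
force: [-2.9, 0.9, 0.4]
gripper_width: -0.0004
t: 16.4
ee_pos: [0.6108, 0.006, 0.0453]
eef_rot: [-0.0, 0.992, -0.127, 0.0]
force: [-1.0, 0.4, 0.8]
gripper_width: -0.0
w10 tail [[ 1.18829277  0.01666332 -1.07106516]] mouth [[ 7.63817047  0.01774084 -2.07087594]]
t 16.4 pos [0.6108 0.006  0.0453] F [-1.   0.4  0.8] w -0.0
shift cm [ 0.7  -0.01  0.03] at goal axes [ 0.7  -0.01  0.03] turn [-0.   -0.02 -0.1 ]
```

View pics/w11.png

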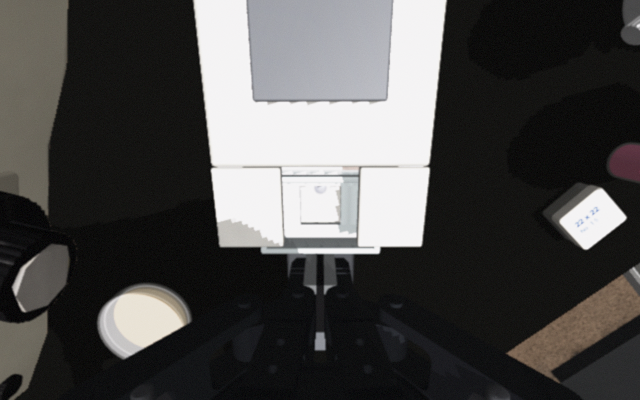

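About 7 mm to go. The catch dome shows at the front edge of the hole, (320,188). I'll use small steps until the force rises.

```bash
python3 -m handwheel '[0.15,0,0,0,0,0, 0.15,0,0,0,0,0, 0.1,0,0,0,0,0, 0.1,0,0,0,0,0, 0.1,0,0,0,0,0, 0,0,0,0,0,0]'
python3 -m handwheel '[0.05,0,0,0,0,0, 0.05,0,0,0,0,0, 0,0,0,0,0,0]'
python3 -m handwheel '[0.05,0,0,0,0,0, 0,0,0,0,0,0]'
python3 -c "
from h import *
to(0.6285-.0118*.968,0.0015+.0118*.25,0.045,-14.5)
o=r.get_obs(); im=r.capture('wrist'); cv2.imwrite('pics/w12.png',im[:,:,::-1]); np.save('w12.npy',np.r_[o['ee_pos'],o['eef_rot']])
"
```

```text
t: 17.05
ee_pos: [0.6162, 0.0046, 0.0453]
eef_rot: [-0.0, 0.992, -0.127, -0.0]
force: [-2.0, 0.4, 1.4]
gripper_width: -0.0001
t: 17.35
ee_pos: [0.6172, 0.0043, 0.0453]
eef_rot: [0.0, 0.992, -0.127, 0.0]
force: [-2.3, 0.3, 0.9]
gripper_width: -0.0004
t: 17.55
ee_pos: [0.6177, 0.0042, 0.0453]
eef_rot: [0.0, 0.992, -0.127, 0.0]
force: [-1.3, 1.7, 0.8]
gripper_width: 0.0001
t 17.55 pos [0.6177 0.0042 0.0453] F [-1.3  1.7  0.8] w 0.0001
shift cm [-0.07 -0.01  0.03] at goal axes [-0.07 -0.01  0.03] turn [-0.   -0.01 -0.09]
```

View pics/w12.png

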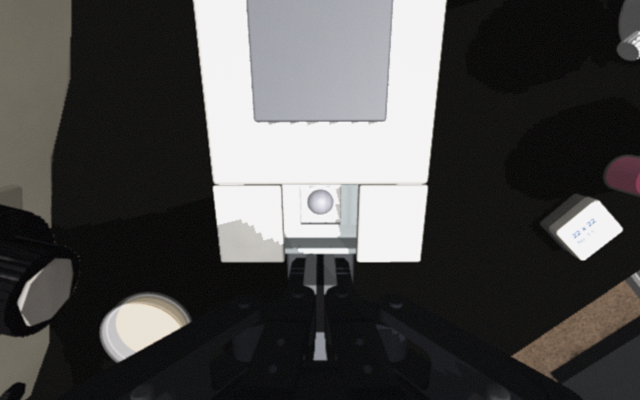

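The dome is now up and full-sized in the hole at (320,202). I'll keep nudging until the back stop pushes back.

```bash
python3 -m handwheel '[0.05,0,0,0,0,0, 0,0,0,0,0,0]'; python3 -m handwheel '[0.05,0,0,0,0,0, 0,0,0,0,0,0]';python3 -m handwheel '[0.05,0,0,0,0,0, 0,0,0,0,0,0]'
```

```text
t: 17.8
ee_pos: [0.6182, 0.004, 0.0453]
eef_rot: [0.0, 0.992, -0.127, 0.0]
force: [-1.7, -0.2, 1.6]
gripper_width: -0.0
t: 18.0
ee_pos: [0.6184, 0.004, 0.0453]
eef_rot: [0.0, 0.992, -0.127, -0.0]
force: [-3.5, 1.2, 2.2]
gripper_width: 0.0002
t: 18.2
ee_pos: [0.6185, 0.0039, 0.0452]
eef_rot: [-0.0, 0.992, -0.127, -0.001]
force: [-6.5, 1.8, 4.1]
gripper_width: -0.0
```

```bash
python3 -m handwheel '[0.1,0,0,0,0,0, 0.1,0,0,0,0,0, 0,0,0,0,0,0]'; python3 -c "
from h import *
o=r.get_obs(); im=r.capture('wrist'); cv2.imwrite('pics/w13.png',cv2.resize(im[150:300,200:440,::-1],None,fx=3,fy=3))
"
```

```text
t: 18.5
ee_pos: [0.6186, 0.0039, 0.0451]
eef_rot: [-0.0, 0.992, -0.127, -0.002]
force: [-16.2, 4.3, 12.1]
gripper_width: -0.0003
```

View pics/w13.png

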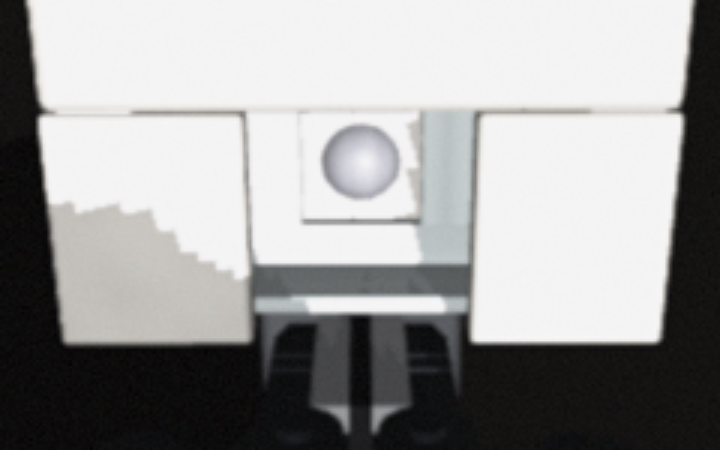

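The tray stalls at 16 N with no further travel, and the dome is centred in the hole. Backing straight off, then up, to check.

```bash
python3 -m handwheel '[-0.3,0,0,0,0,0, -0.5,0,0,0,0,0, -1,0,0,0,0,0, -1.5,0,0,0,0,0, -2,0,-0.5,0,0,0, -2,0,-1.5,0,0,0, -1,0,-2,0,0,0, 0,0,-2,0,0,0, 0,0,-2,0,0,0, 0,0,0,0,0,0]'; python3 -c "
from h import *
o=r.get_obs(); v=np.r_[o['ee_pos'],o['eef_rot']]; im=r.capture('wrist'); cv2.imwrite('pics/w14.png',im[:,:,::-1]); np.save('w14.npy',v)
im=r.capture('side'); cv2.imwrite('pics/s14.png',cv2.resize(im[150:350,230:430,::-1],None,fx=3,fy=3))
"
```

```text
t: 19.55
ee_pos: [0.5417, 0.0243, 0.1276]
eef_rot: [-0.0, 0.992, -0.127, 0.002]
force: [0.2, 0.3, -0.1]
gripper_width: -0.0002
```

View pics/w14.png

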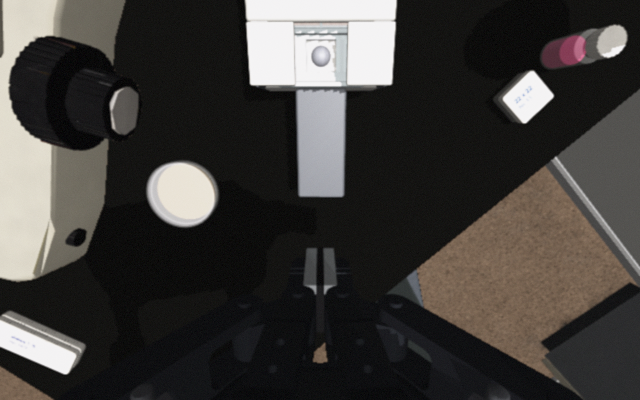

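View pics/s14.png

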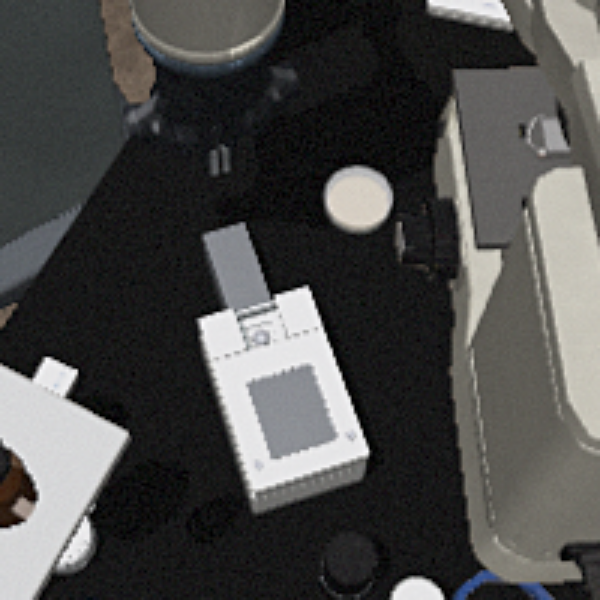

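The ledge is clear, the tail is flush with the mouth, and the catch is up at (320,56). The petri dish, mailer and coverslip box look undisturbed, and the arm is touching nothing. Handing in.

```bash
python3 -c "
from h import *
print(r.job_done())"
```

```text
the job is handed in; nothing more can be done
None
```

The slide tray is fully home in the bay, with the spring catch up through its floor hole. I handed the job in at about 20 s, and it gave no verdict.

- **Placing:** I gripped the tray by its sides and set it on the ledge with its nose about 8 mm inside the mouth. I then let go completely, with its tail still 122 mm out.
- **Pushing:** I pushed the tail with the closed fingers until the tray stopped. The push force rose to about 16 N with no further movement.
- **Last checks:** After I backed off, the wrist and side views showed the tail flush with the mouth and the ledge clear. The dome was visible in the hole and the force reading was near zero. The nearby loose things I could see (petri dish, mailer, coverslip box) looked unmoved. I judged this by eye, and I did not look separately at the vial or tally counter.
- **Disagreements:**
  - The overhead and wrist cameras differed by about 3 mm on where the tray lay at the start, which made no difference to the grip.
  - I saw about 10 N upward on the tool as the fingers closed. It was probably the fingertips touching the desk, and it cleared when I lifted.

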